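# Stop a drop-shape instrument from rocking with a levelling wedge

### The job

The small drop-shape instrument rocks on its pads. Gently press down its two free corners in turn to find the one that gives, slide the grey wedge in under that corner's foot until it is just snug, without shoving the instrument along or jacking it up, and let go. Then press that corner again to prove that it is solid, and take your hand away, leaving the wedge in place and the other things on the bench alone.

Things in the scene. Friction and masses are not known exactly. Their poses are not given: they have to be found in the camera images.
- base: The instrument, loose, about 2.3 kg: dark steel plate 230 x 190 x 12 mm on four fixed round feet, diameter 24 mm, 14 mm tall. Origin: midway between the feet at sole level (plate top 26 mm above), z up. Foot centres at x = +-95, y = +-75 mm. Camera, stage, light and dosing post, up to 165 mm above the plate, stand on the +y half; weight lies to +y, the -y half is bare. It stands level
- corner_near (a point): Where to press: top of the plate straight above the foot of the free (-y) corner at x = -95, y = -75 mm in the base's frame. Axes as the base. One free corner, this or the far one, is loose: pressed with 4 to 7 N it sinks 3 to 6 mm until its foot meets the pad, and comes back when let go; the other gives under 1 mm. Presses of 8 to 12 N are right, over 20 N is too hard
- corner_far (a point): The same for the free corner at x = +95, y = -75 mm in the base's frame
- foot_near (a point): Outermost (-y) point of the sole of the foot at the corner x = -95 mm, where the wedge enters; axes as the base. Each foot is over its own fixed rubber-cork pad, 100 x 100 mm; free-side pads run from 58 mm outside (-y) this point to 42 mm inside, 50 mm to each side. Three pads are 10 mm thick; one on the free side, near or far by chance, only 4 to 6 mm: its foot hangs clear
- foot_far (a point): The same for the foot at the corner x = +95 mm
- wedge_grip (a point): Centre, 12 mm up, of the grip block (30 long, 30 wide, 24 mm tall) of the loose grey plastic wedge, 80 mm long, 60 g. x points along the wedge to its thin end, z up. Ahead of the block is a ramp 50 mm long, 30 wide, flat below, 9.5 mm thick at the block, 2 mm at the tip. It starts on the bench, tip roughly to +y, and goes in along the base's +y, flat on the thin pad
- wedge_tip (a point): Middle of the wedge's thin end, 65 mm ahead of the block's centre, 1 mm above the underside. The wedge slides freely until it meets the foot, its tip then 10 to 29 mm past the foot's outer edge, as the pad's thickness has it; from there the push grows by 1 to 2 N per mm. A push of 4 to 5 N is snug; from 6 to 10 N it shoves the instrument along or jacks it up
- vial_mid (a point): Bystander: small capped bottle, diameter 40 mm, 75 mm tall; its middle
- dish_mid (a point): Bystander: closed pale dish, diameter 64 mm, 16 mm tall; its middle
- slides_mid (a point): Bystander: white box for glass slides, 82 x 32 x 24 mm; its middle
There are look-alikes about, which are no part of the job. What is shaped like the part that bears wedge_grip but green is not meant.

How it is judged (in metres and radians):
On the way, in this order (a step that is already met when the one before it is completed fails the run):
1. the corner that gives has been found: a finger presses it down so that the base rocks (tilts by more than 0.02 rad), the wedge not yet under it (contact force between the fingers and base above 1 N and angle between base's own z axis and vertical above 0.02 rad and contact force between wedge and base below 0.05 N), for 0.1 s.
2. the wedge sits under that corner's foot, carries load, has been let go, and the base is level within 0.006 rad (contact force between wedge and base above 0.4 N and contact force between the fingers and wedge below 0.05 N and contact force between the fingers and base below 0.05 N and angle between base's own z axis and vertical below 0.006 rad), for 0.2 s.
3. the same corner is pressed again with at least 4 N, the wedge takes the load (over 4 N) and the base stays level within 0.006 rad (contact force between each of the fingers, wedge and base above 4 N and angle between base's own z axis and vertical below 0.006 rad), for 0.2 s.
At the end, for the whole second after the job is handed in: The wedge stays under the foot and carries load (over 0.4 N), the base is level within 0.006 rad and within 6 mm of where it stood, wedge and base are at rest and untouched (contact force between wedge and base above 0.4 N and angle between base's own z axis and vertical below 0.006 rad and distance of base from where it was at the start of the episode below 0.006 m and linear speed of each of wedge, base below 0.01 m/s).
It fails at once if the base is pressed or knocked with more than 20 N (contact force between any of the fingers, the arm and base above 20 N).
It fails at once if the wedge is driven in hard (more than 20 N between wedge and base) (contact force between wedge and base above 20 N).
It fails at once if the base is shoved more than 6 mm (distance of base from where it was at the start of the episode above 0.006 m).
It fails at once if a bystander is moved more than 20 mm (distance of any of vial_mid, dish_mid, slides_mid from where it was at the start of the episode above 0.02 m).
It also fails if it takes over 72 s, if anything falls off the work surface, if the arm or the gripper's body presses on something with over 40 N, if the wrist force passes 120 N, or if a joint passes its speed limit or range.

### The arm

A 6-joint arm with a two-finger parallel gripper is mounted at the origin on the work surface. World frame = base frame: x ahead of the robot, y to its left, z up, the work surface at z = 0. Lengths are in mm, angles in degrees, forces in N, time in s.
With the tool pointing down it reaches from about 300 to 850 mm from the base axis. Payload 4.2 kg.
Tool frame: the origin (TCP) lies midway between the tips of the shut fingers; the grasp point (between the pads) lies 19 mm behind it; y points along the fingers, z is the direction in which the jaws open and shut, and the axes are right-handed (so a half turn about y gives the same grasp; the last joint's range is limited). The gripper opens to 91 mm and grips with 3 to 60 N. Pads are 32 mm wide; open, the fingers measure 118 mm over their backs; the gripper's body (76 mm by 178 mm) begins 60 mm behind the grasp point.
Start: joints at [-70.302, 18.312, 89.639, -0, 72.044, -1.146], TCP at [204.605, -537.382, 213.976] pointing down, gripper open.
Joint ranges: [-177.97, 177.97], [-48.28, 115.42], [12.27, 149.76], [-77.06, 257.06], [2.81, 150.46], [-146.56, 146.56]. Speed limits (degrees/s): [147.25, 147.25, 180, 180, 180, 180].

### API

Orientations are given as [roll, pitch, yaw] about the fixed x, y, z axes, in that order (R = Rz(yaw) Ry(pitch) Rx(roll)).
In Python, from workcell import env gives the robot as it stands.
- The arm moves only by the shell command python3 -m handwheel 'ROWS' [FORCE]. ROWS is JSON, a list of rows, each a list of 3 entries, a list of its own where there are three numbers: the opening, from 0 (shut) to 1 (fully open), then the shift along the tool's x, y, z in mm, then the turn, a rotation vector about the tool's x, y, z in degrees. A call has exactly 10 rows; each row shifts and turns the commanded pose from where the row before left it, along the tool's axes as they then stand; what a row does not reach is not made up. A row lasts 1/12 s, in which the tool goes at most 41.7 mm and 7.16 degrees, less where a joint would pass 70% of its speed; a pose out of reach is approached as far as the arm can. A call is refused whole if a number of a shift passes 41.7 or a number of a turn 7.16, either way. A call with a gripper value outside its range is refused whole. The fingers move at their own pace and stop on an object; FORCE is the grip in N (left out, the last holds). Time passes only in rows, so rows that do not move let the fingers close, or fill a call up. It gives the time, the measured TCP pose, the force and the opening at its end, in the units of the state.
- env.state(): the state, without advancing time (a new reading comes with each control period).
- env.grab_frame(name): name is "scene" or "top" or "wrist"; returns the picture (400x640x3 uint8, red, green, blue); there is no depth.
- env.camera_info(name): a dict with "fx", "fy", "cx", "cy" (pixels), "k1" (the pictures are not rectified: a ray, as slopes to the right and down, at radius r is drawn at 1 + k1 r^2 times it, then the intrinsics apply), "camera_from_world" (4x4, takes a point from world to camera coordinates); the wrist camera has in their place "mount" (4x4, takes a point from camera to tool coordinates, whose origin is the TCP and whose axes are the tool frame's). Camera axes: x right, y down, z forward; pixel columns grow to the right and rows downward; lengths in mm; the calibration is good to about 2 mm. A picture is of the moment at which its call begins: read the wrist's pose just before it. camera_info takes no time and is no camera call.
- env.job_done(): hands the job in, once; it reports no verdict.
Trained networks look in the newest picture that a camera, given by its name, has taken for a name from the list of things; names that differ only in an ending like _2 or _b are one class to them, and where a whole thing is asked for, a point or a joint stands for the part that bears it (a point fixed in the world has none). Each returns a list of dicts, best first, with "p" (0 to 1); they miss things now and then, are a little off and sometimes report something else, mostly with a low value. They report only what shows in the picture. A call takes as long as a camera call. They do not tell look-alikes from the thing itself.
- env.masks_of(camera, label): "region" (400x640 bool, what is visible of it) and "location" ([column, row] in pixels, amid what is visible of it).
The state is a dict: "time_s": time; "qpos": joint angles; "qvel": joint speeds; "effort": joint torques, N m; "ee_pos": TCP position; "ee_rot": TCP orientation; "force": force on the tool from outside, world axes, zero at the start; "torque": the same for the moment, N m; "gripper_width": finger opening in mm.
Only numpy, scipy, OpenCV 4.12 (cv2) and the standard library are available. Lean on these libraries where they do the work, as an engineer would, in place of code of your own. Each camera call takes 0.05 s, during which the arm holds its last target.

## Working session

There is one attempt and no reset: what is moved stays moved. The work goes in short steps, Python scripts to look and compute and a shell command to move; the robot and the scene stay as the last step left them, time stands still between calls to the robot, and variables do not carry over. Pictures are saved under pics/ and viewed, and the job is handed in when it is done.

```bash
ls; mkdir -p pics; python3 - <<'E'
from workcell import env
import cv2,numpy as np
print(env.state())
for n in ("scene","top","wrist"):
    im=env.grab_frame(n); cv2.imwrite(f"pics/{n}0.png",im[:,:,::-1])
    i=env.camera_info(n); print(n,{k:(np.round(v,3).tolist()) for k,v in i.items()})
E
```

```text
pics
{'time_s': 0.0, 'qpos': array([-7.03018599e+01,  1.83518950e+01,  8.97050476e+01, -1.72101925e-03,
        7.20448296e+01, -1.14436198e+00]), 'qvel': array([ 0.04282769, -0.00818965, -0.01134873,  0.06758701, -0.06850989,
        0.01569275]), 'effort': array([ 2.33266646e-04, -4.12467706e+01, -2.31970328e+01,  7.26854475e-02,
        4.55508241e-02, -1.28450920e-04]), 'ee_pos': array([ 204.42278043, -536.89946141,  213.12694994]), 'ee_rot': array([-9.01017846e+01,  3.96618068e-04, -1.59156966e+02]), 'force': array([ 0.12169746, -0.63348854, -0.22029692]), 'torque': array([ 0.02397904, -0.00740519,  0.00011327]), 'gripper_width': 91.09267050086217}
scene {'fx': 410.675, 'fy': 410.675, 'cx': 314.137, 'cy': 191.801, 'k1': -0.083, 'camera_from_world': [[-0.007, 1.0, 0.016, 174.991], [0.672, 0.016, -0.74, -280.007], [-0.74, 0.006, -0.672, 1301.391], [0.0, 0.0, 0.0, 1.0]]}
top {'fx': 369.092, 'fy': 369.092, 'cx': 319.594, 'cy': 203.522, 'k1': -0.052, 'camera_from_world': [[-0.002, -1.0, -0.028, -155.371], [-0.982, 0.007, -0.189, 488.283], [0.189, 0.027, -0.982, 810.684], [0.0, 0.0, 0.0, 1.0]]}
wrist {'fx': 296.588, 'fy': 296.588, 'cx': 321.215, 'cy': 194.51, 'k1': -0.005, 'mount': [[0.0, 0.971, 0.24, -67.488], [0.0, -0.24, 0.971, -172.196], [1.0, -0.0, -0.0, -0.197], [0.0, 0.0, 0.0, 1.0]]}
```

View pics/scene0.png

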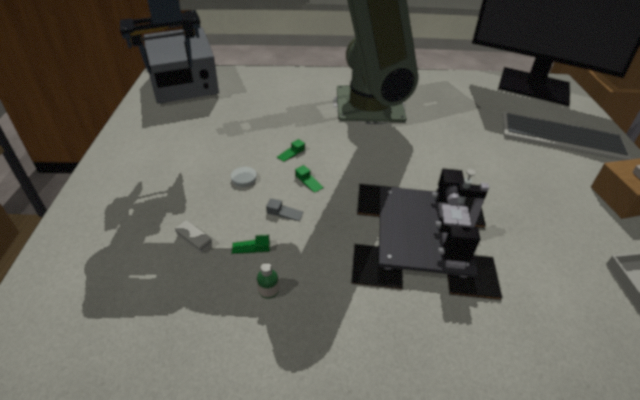

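View pics/top0.png

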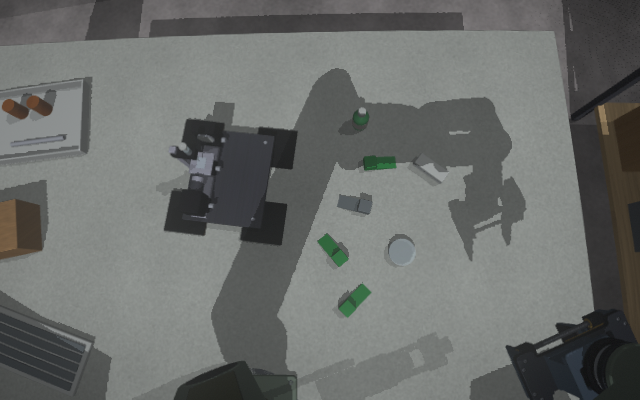

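View pics/wrist0.png

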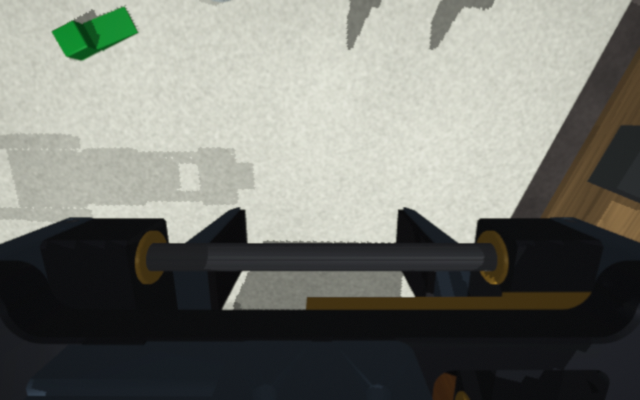

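```bash
cat > h.py <<'E'
from workcell import env
import cv2,numpy as np
from scipy.spatial.transform import Rotation as R
def cam(n,tool=None):
    i=env.camera_info(n)
    if n!="wrist": return i,np.linalg.inv(np.array(i["camera_from_world"]))
    s=tool or env.state(); T=np.eye(4); T[:3,:3]=R.from_euler("xyz",s["ee_rot"],degrees=True).as_matrix(); T[:3,3]=s["ee_pos"]
    return i,T@np.array(i["mount"])
def p2w(n,uv,z,tool=None):
    i,W=cam(n,tool); x=(uv[0]-i["cx"])/i["fx"]; y=(uv[1]-i["cy"])/i["fy"]
    rd=np.hypot(x,y); r=rd
    for _ in range(20): r=rd/(1+i["k1"]*r*r)
    s=r/rd if rd>0 else 1
    d=W[:3,:3]@np.array([x*s,y*s,1]); o=W[:3,3]
    return o+d*(z-o[2])/d[2]
def w2p(n,P,tool=None):
    i,W=cam(n,tool); c=np.linalg.inv(W)@np.append(P,1); x,y=c[:2]/c[2]; f=1+i["k1"]*(x*x+y*y)
    return np.array([i["fx"]*x*f+i["cx"],i["fy"]*y*f+i["cy"]])
def crop(src,box,k,out):
    im=cv2.imread(src); a,b,c,d=box
    cv2.imwrite(out,cv2.resize(im[b:d,a:c],None,fx=k,fy=k,interpolation=cv2.INTER_CUBIC))
E
python3 - <<'E'
from h import *
crop("pics/top0.png",(150,90,310,250),3.75,"pics/c1.png")
crop("pics/top0.png",(320,90,460,280),3,"pics/c2.png")
for l in ["base","wedge_grip","vial_mid","dish_mid","slides_mid","corner_near","corner_far","foot_near","foot_far","wedge_tip"]:
    for c in ["top"]:
        r=env.masks_of(c,l)
        print(l,[(round(float(q["p"]),2),np.round(q["location"],1).tolist(),int(q["region"].sum())) for q in r])
E
```

```text
base [(0.94, [226.1, 171.3], 8223)]
wedge_grip [(0.91, [331.9, 253.1], 437), (0.89, [354.8, 205.6], 432), (0.83, [377.0, 162.8], 404), (0.77, [352.2, 301.2], 446)]
vial_mid [(0.73, [359.7, 117.6], 298), (0.55, [226.3, 174.5], 8120)]
dish_mid [(0.95, [400.4, 255.7], 579)]
slides_mid [(0.61, [429.9, 167.9], 486)]
corner_near [(0.86, [223.9, 173.7], 8180)]
corner_far [(0.77, [223.2, 176.2], 8029)]
foot_near [(0.62, [228.6, 172.8], 8070)]
foot_far [(0.82, [225.3, 176.8], 8026)]
wedge_tip [(0.87, [377.2, 164.4], 421), (0.74, [354.9, 203.5], 461), (0.62, [354.2, 301.2], 465), (0.57, [332.6, 251.6], 448)]
```

View pics/c1.png

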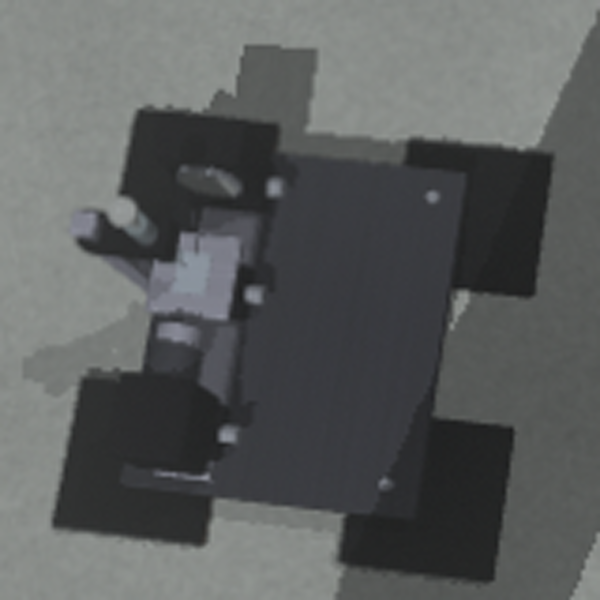

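View pics/c2.png

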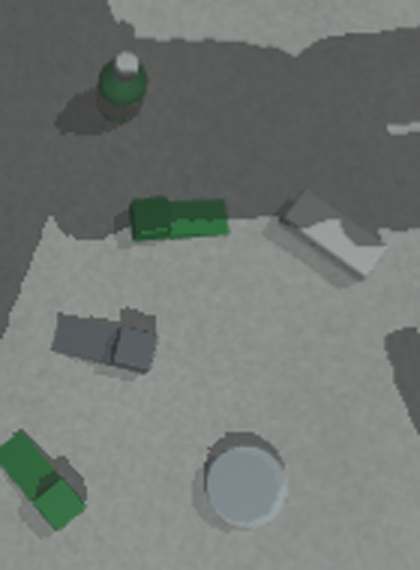

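```bash
python3 - <<'E'
from h import *
f=lambda c,z,o=(150,90),k=3.75:np.round(p2w("top",((c[0]+.5)/k+o[0]-.5,(c[1]+.5)/k+o[1]-.5),z),1)
a=f((467,172),36);b=f((415,517),36);print("plate -y corners",a,b,np.linalg.norm(a-b))
a=f((432,197),36);b=f((385,484),36);print("dots",a,b,np.linalg.norm(a-b),np.degrees(np.arctan2(*(a-b)[1::-1])))
for n,cs in {"farpad":[(409,141),(553,154),(535,297)],"nearpad":[(436,419),(513,428),(493,582),(340,562)]}.items(): print(n,[f(c,8).tolist() for c in cs])
g=lambda c,z:f(c,z,(320,90),3).tolist()
print("block",[g(c,24) for c in [(121,327),(157,333),(150,373),(113,367)]])
print("ramp",[g(c,2) for c in [(58,314),(52,348)]])
for n,uv,z in [("vial",(359.7,117.6),37),("dish",(400.4,252),16),("slides",(429.9,167.9),12)]:print(n,p2w("top",uv,z))
E
```

```text
plate -y corners [659.  -46.9  36. ] [433.4 -19.5  36. ] 227.25782714793348
dots [642.2 -24.5  36. ] [454.2  -0.   36. ] 189.58968853816924 -7.424893385695964
farpad [[692.9, -2.5, 8.0], [682.0, -100.4, 8.0], [582.2, -89.5, 8.0]]
nearpad [[500.8, -26.1, 8.0], [494.5, -76.3, 8.0], [395.3, -65.0, 8.0], [408.3, 33.3, 8.0]]
block [[502.5, -253.1, 24.0], [497.4, -281.4, 24.0], [465.5, -275.0, 24.0], [470.4, -246.1, 24.0]]
ramp [[518.2, -204.0, 2.0], [490.1, -198.8, 2.0]]
vial [ 702.3627901  -256.16455522   37.        ]
dish [ 376.57728724 -345.008885     16.        ]
slides [ 580.38374157 -426.64713436   12.        ]
```

```bash
python3 -m handwheel '[[0,[0,0,0],[0,-6.8,0]],[0,[0,0,0],[0,-6.8,0]],[0,[0,0,0],[0,-6.8,0]],[0,[0,0,0],[0,-6.8,0]],[0,[0,0,0],[0,-6.8,0]],[0,[0,0,0],[0,-6.8,0]],[0,[0,0,0],[0,-6.8,0]],[0,[0,0,0],[0,-6.8,0]],[0,[0,0,0],[0,-6.8,0]],[0,[0,0,0],[0,0,0]]]'
cat >> h.py <<'E'
YAW=-7.42
def B():
    a=np.radians(YAW); X=np.array([np.cos(a),np.sin(a),0]); Y=np.array([-np.sin(a),np.cos(a),0])
    return X,Y
def goto(P,yaw=None):
    "print shift in tool axes and turn about tool axes to reach P (world mm)"
    s=env.state(); r=R.from_euler("xyz",s["ee_rot"],degrees=True)
    d=r.inv().apply(np.array(P)-s["ee_pos"])
    t=np.zeros(3)
    if yaw is not None: t=(r.inv()*R.from_euler("xyz",[-90,0,yaw],degrees=True)).as_rotvec(degrees=True)
    print("pos",np.round(s["ee_pos"],1),"rot",np.round(s["ee_rot"],2),"shift",np.round(d,2),"turn",np.round(t,2),"F",np.round(s["force"],2),"t",round(s["time_s"],2))
E
python3 - <<'E'
from h import *
X,Y=B(); goto(np.array([454.2,0,90])-7*Y,-97.42)
E
```

```text
time_s: 1.48
ee_pos: [204.6, -537.4, 214.0]
ee_rot: [-90.0, -0.0, -97.8]
force: [1.2, 0.3, -0.4]
gripper_width: 27.8
pos [ 204.6 -537.4  214. ] rot [-9.000e+01 -1.000e-02 -9.785e+01] shift [-559.45  123.95  173.95] turn [-0.   -0.43  0.01] F [ 1.24  0.35 -0.38] t 1.48
```

```bash
python3 -m handwheel '[[0,[-34,2,10.5],[0,0,0]],[0,[-34,2,10.5],[0,0,0]],[0,[-34,2,10.5],[0,0,0]],[0,[-34,2,10.5],[0,0,0]],[0,[-34,2,10.5],[0,0,0]],[0,[-34,2,10.5],[0,0,0]],[0,[-34,2,10.5],[0,0,0]],[0,[-34,2,10.5],[0,0,0]],[0,[-34,2,10.5],[0,0,0]],[0,[-34,2,10.5],[0,-0.4,0]]]'
python3 -m handwheel '[[0,[-34,10,10.5],[0,0,0]],[0,[-34,10,10.5],[0,0,0]],[0,[-34,10,10.5],[0,0,0]],[0,[-34,10,10.5],[0,0,0]],[0,[-34,10,10.5],[0,0,0]],[0,[-34,10,10.5],[0,0,0]],[0,[-15,10,5],[0,0,0]],[0,[0,10,0],[0,0,0]],[0,[0,0,0],[0,0,0]],[0,[0,0,0],[0,0,0]]]'
python3 - <<'E'
from h import *
X,Y=B(); goto(np.array([454.2,0,90])-7*Y,-97.42)
for n in ("scene","top","wrist"): cv2.imwrite(f"pics/{n}1.png",env.grab_frame(n)[:,:,::-1])
E
```

```text
time_s: 2.32
ee_pos: [356.1, -213.6, 194.2]
ee_rot: [-89.9, -0.0, -97.8]
force: [0.7, 0.0, -0.1]
gripper_width: 0.4
time_s: 3.15
ee_pos: [451.5, -6.9, 113.7]
ee_rot: [-90.1, -0.0, -97.6]
force: [0.3, -0.1, 0.9]
gripper_width: 0.6
pos [451.5  -6.9 113.7] rot [-9.007e+01 -2.000e-02 -9.763e+01] shift [-0.22 23.72  1.8 ] turn [ 0.07 -0.21  0.02] F [ 0.29 -0.06  0.88] t 3.15
```

View pics/wrist1.png

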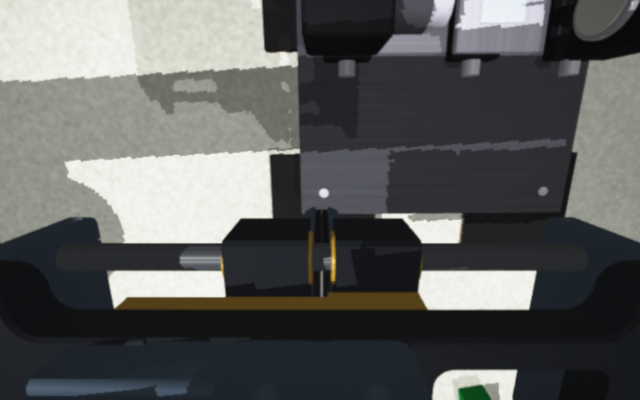

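View pics/scene1.png

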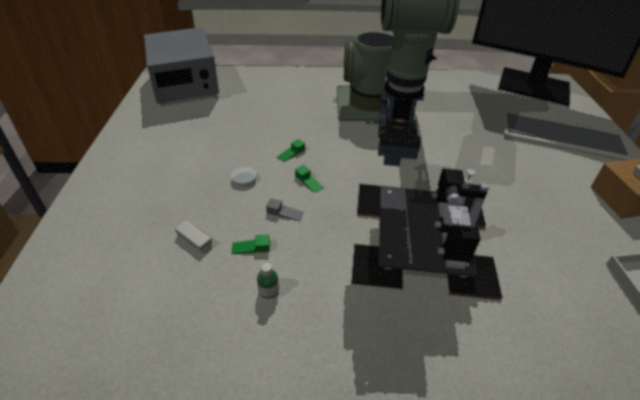

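View pics/top1.png

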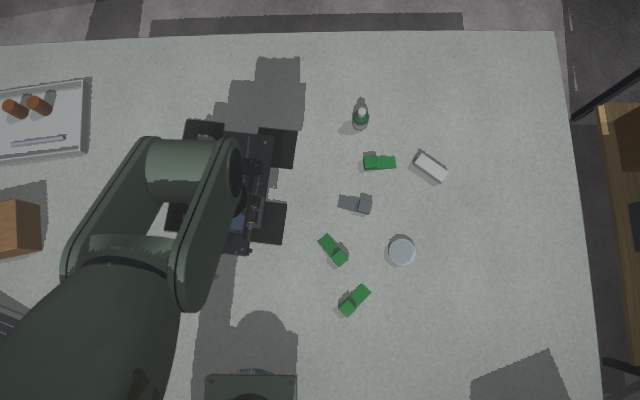

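```bash
python3 - <<'E'
from h import *
a=p2w("wrist",(323.5,193),36);b=p2w("wrist",(543,191.5),36)
print(a,b,np.linalg.norm(a-b),np.degrees(np.arctan2(*(b-a)[1::-1])))
for P in (a,b): print(w2p("top",P))
crop("pics/top1.png",(320,170,400,240),8,"pics/c3.png")
E
```

```text
[455.24310144  -1.09554306  36.        ] [645.18668082 -25.41042515  36.        ] 191.4935425469025 -7.294820718916786
[252.75783349 218.25084465]
[265.24995045 141.00203866]
```

View pics/c3.png

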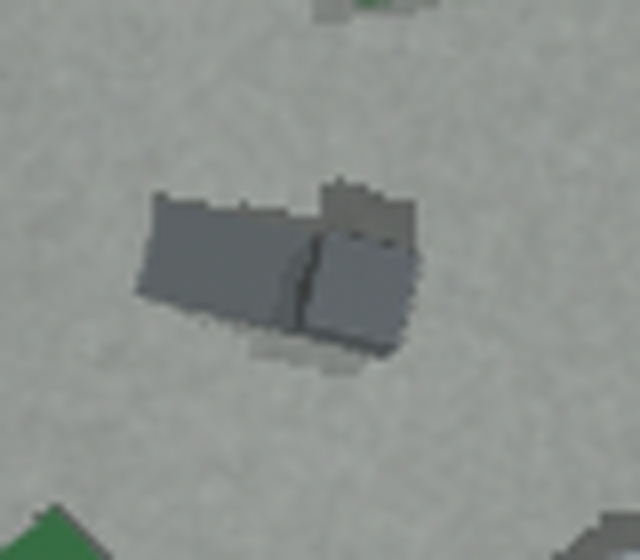

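```bash
sed -i 's/^YAW=.*/YAW=-7.36/' h.py; python3 -m handwheel '[[0,[0,12,2],[0,-0.2,0]],[0,[-1,12,0],[0,0,0]],[0,[0,12,0],[0,0,0]],[0,[0,12,0],[0,0,0]],[0,[0,12,0],[0,0,0]],[0,[0,6,0],[0,0,0]],[0,[0,4,0],[0,0,0]],[0,[0,0,0],[0,0,0]],[0,[0,0,0],[0,0,0]],[0,[0,0,0],[0,0,0]]]'
python3 - <<'E'
from h import *
X,Y=B(); goto(np.array([454.7,-.6,36])-5*Y,-97.36)
E
```

```text
time_s: 4.13
ee_pos: [454.6, -6.4, 44.6]
ee_rot: [-89.9, 0.0, -97.4]
force: [1.0, 0.0, -0.7]
gripper_width: 0.4
pos [454.6  -6.4  44.6] rot [-89.92   0.   -97.38] shift [-0.82  8.58 -0.61] turn [-0.08 -0.02 -0.  ] F [ 0.96  0.01 -0.72] t 4.13
```

```bash
python3 -m handwheel '[[0,[0,2,0],[0,0,0]],[0,[0,2,0],[0,0,0]],[0,[0,1,0],[0,0,0]],[0,[0,1,0],[0,0,0]],[0,[0,0.5,0],[0,0,0]],[0,[0,0.5,0],[0,0,0]],[0,[0,0.5,0],[0,0,0]],[0,[0,0,0],[0,0,0]],[0,[0,0,0],[0,0,0]],[0,[0,0,0],[0,0,0]]]'

```

```text
time_s: 4.97
ee_pos: [454.0, -6.3, 36.5]
ee_rot: [-90.0, -0.0, -97.4]
force: [-0.2, -0.1, -0.6]
gripper_width: 0.5
```

```bash
python3 -m handwheel '[[0,[0,0.3,0],[0,0,0]],[0,[0,0.3,0],[0,0,0]],[0,[0,0.3,0],[0,0,0]],[0,[0,0.3,0],[0,0,0]],[0,[0,0.3,0],[0,0,0]],[0,[0,0,0],[0,0,0]],[0,[0,0,0],[0,0,0]],[0,[0,0,0],[0,0,0]],[0,[0,0,0],[0,0,0]],[0,[0,0,0],[0,0,0]]]'

```

```text
time_s: 5.8
ee_pos: [454.0, -6.4, 35.6]
ee_rot: [-90.0, -0.0, -97.4]
force: [-1.7, -0.0, 7.9]
gripper_width: 0.7
```

```bash
python3 -m handwheel '[[0,[0,0.3,0],[0,0,0]],[0,[0,0,0],[0,0,0]],[0,[0,0,0],[0,0,0]],[0,[0,0,0],[0,0,0]],[0,[0,0,0],[0,0,0]],[0,[0,0,0],[0,0,0]],[0,[0,0,0],[0,0,0]],[0,[0,0,0],[0,0,0]],[0,[0,0,0],[0,0,0]],[0,[0,0,0],[0,0,0]]]'

```

```text
time_s: 6.63
ee_pos: [454.0, -6.4, 35.5]
ee_rot: [-90.0, -0.0, -97.4]
force: [-2.0, -0.0, 9.3]
gripper_width: 0.2
```

```bash
python3 -m handwheel '[[0,[0,-10,0],[0,0,0]],[0,[0,-15,0],[0,0,0]],[0,[0,0,20],[0,0,0]],[0,[0,0,34],[0,0,0]],[0,[0,0,34],[0,0,0]],[0,[0,0,34],[0,0,0]],[0,[0,0,34],[0,0,0]],[0,[0,0,34],[0,0,0]],[0,[0,0,0],[0,0,0]],[0,[0,0,0],[0,0,0]]]'
python3 - <<'E'
from h import *
X,Y=B(); goto(np.array([643.7,-25,36])-5*Y,-97.36)
E
```

```text
time_s: 7.47
ee_pos: [643.4, -30.9, 58.7]
ee_rot: [-90.0, -0.0, -97.4]
force: [-1.3, 0.3, -0.6]
gripper_width: 0.5
pos [643.4 -30.9  58.7] rot [-90.02  -0.   -97.37] shift [-0.85 22.72 -0.45] turn [ 0.02 -0.01  0.  ] F [-1.28  0.29 -0.59] t 7.47
```

```bash
python3 -m handwheel '[[0,[0,10,0],[0,0,0]],[0,[0,7,0],[0,0,0]],[0,[0,3,0],[0,0,0]],[0,[0,1,0],[0,0,0]],[0,[0,0.5,0],[0,0,0]],[0,[0,0.5,0],[0,0,0]],[0,[0,0.5,0],[0,0,0]],[0,[0,0.5,0],[0,0,0]],[0,[0,0,0],[0,0,0]],[0,[0,0,0],[0,0,0]]]'
python3 -m handwheel '[[0,[0,0.3,0],[0,0,0]],[0,[0,0.3,0],[0,0,0]],[0,[0,0.3,0],[0,0,0]],[0,[0,0.3,0],[0,0,0]],[0,[0,0.3,0],[0,0,0]],[0,[0,0,0],[0,0,0]],[0,[0,0,0],[0,0,0]],[0,[0,0,0],[0,0,0]],[0,[0,0,0],[0,0,0]],[0,[0,0,0],[0,0,0]]]'

```

```text
time_s: 8.3
ee_pos: [642.5, -30.7, 36.8]
ee_rot: [-90.0, -0.0, -97.4]
force: [0.3, 0.0, -0.5]
gripper_width: 0.5
time_s: 9.13
ee_pos: [642.5, -30.7, 35.3]
ee_rot: [-90.0, -0.0, -97.4]
force: [-0.3, -0.0, 3.2]
gripper_width: 0.6
```

```bash
python3 -m handwheel '[[0,[0,0.4,0],[0,0,0]],[0,[0,0.4,0],[0,0,0]],[0,[0,0.4,0],[0,0,0]],[0,[0,0.4,0],[0,0,0]],[0,[0,0.4,0],[0,0,0]],[0,[0,0,0],[0,0,0]],[0,[0,0,0],[0,0,0]],[0,[0,0,0],[0,0,0]],[0,[0,0,0],[0,0,0]],[0,[0,0,0],[0,0,0]]]'

```

```text
time_s: 9.97
ee_pos: [642.7, -30.9, 33.3]
ee_rot: [-90.0, -0.0, -97.3]
force: [0.7, -3.2, 5.0]
gripper_width: 0.5
```

```bash
python3 -m handwheel '[[0,[0,0.3,0],[0,0,0]],[0,[0,0.3,0],[0,0,0]],[0,[0,0.3,0],[0,0,0]],[0,[0,0.3,0],[0,0,0]],[0,[0,0.3,0],[0,0,0]],[0,[0,0,0],[0,0,0]],[0,[0,0,0],[0,0,0]],[0,[0,0,0],[0,0,0]],[0,[0,0,0],[0,0,0]],[0,[0,0,0],[0,0,0]]]'

```

```text
time_s: 10.8
ee_pos: [642.8, -31.2, 31.9]
ee_rot: [-89.9, -0.0, -97.3]
force: [0.2, -3.8, 5.5]
gripper_width: 0.4
```

```bash
python3 -m handwheel '[[0,[0,0.3,0],[0,0,0]],[0,[0,0.3,0],[0,0,0]],[0,[0,0.3,0],[0,0,0]],[0,[0,0,0],[0,0,0]],[0,[0,0,0],[0,0,0]],[0,[0,0,0],[0,0,0]],[0,[0,0,0],[0,0,0]],[0,[0,0,0],[0,0,0]],[0,[0,0,0],[0,0,0]],[0,[0,0,0],[0,0,0]]]'

```

```text
time_s: 11.63
ee_pos: [642.9, -31.2, 31.7]
ee_rot: [-89.9, -0.0, -97.3]
force: [-1.0, -3.0, 9.3]
gripper_width: 0.5
```

```bash
python3 -m handwheel '[[0,[0,-0.5,0],[0,0,0]],[0,[0,-1,0],[0,0,0]],[0,[0,-1,0],[0,0,0]],[0,[0,-2,0],[0,0,0]],[0,[0,-3,0],[0,0,0]],[0,[0,-10,0],[0,0,0]],[0,[0,-20,0],[0,0,0]],[0,[0,-30,0],[0,0,0]],[0,[10,-20,0],[0,0,0]],[1,[30,0,0],[0,0,0]]]'
python3 - <<'E'
from h import *
from scipy.optimize import least_squares
pts=[((65,15,1),(155,195)),((65,-15,1),(137,293)),((65,15,-10),(155,200)),((15,15,12),(327,235)),((15,-15,12),(303,330)),((-15,15,12),(418,250)),((-15,-15,12),(395,345))]
pts=[p for p in pts if p[0][2]!=-10]
pts[0]=((65,15,-10),(155,195));pts[1]=((65,-15,-10),(137,293))
def res(q):
    a=np.radians(q[2]);o=[]
    for (x,y,z),c in pts:
        P=[q[0]+x*np.cos(a)-y*np.sin(a),q[1]+x*np.sin(a)+y*np.cos(a),12+z]
        o+=list(w2p("top",P)-np.array([(c[0]+.5)/8+319.5,(c[1]+.5)/8+169.5]))
    return o
# y sign: +y of wedge (left of +y heading) = -x world
for sgn in (1,-1):
    pts=[((x,y*sgn,z),c) for (x,y,z),c in pts]
    r=least_squares(res,[484,-264,80]); print(r.x,np.round(r.fun,2),r.cost)
q=None
goto([484,-264,150],-97.36)
E
```

```text
time_s: 12.47
ee_pos: [640.4, -67.1, 123.4]
ee_rot: [-89.5, 0.2, -97.1]
force: [1.0, -1.3, -0.1]
gripper_width: 4.1
[ 485.50748881 -263.58890611   73.57840293] [ -2.68  11.97   2.91 -11.9   -3.63  11.01   2.69 -12.84  -2.69  12.6
   3.44 -11.3 ] 456.0242763307424
[ 485.68174926 -263.67845181   74.60435166] [ 0.47  0.71 -0.42  0.13 -0.41 -0.96 -0.51 -0.8   0.52  0.37  0.36  0.57] 1.874513453243258
pos [640.4 -67.1 123.4] rot [-89.5    0.16 -97.14] shift [ 214.7   -28.33 -130.53] turn [-0.5   0.22 -0.16] F [ 1.02 -1.32 -0.08] t 12.47
```

```bash
python3 - <<'E'
from h import *
goto([475,-302,120],-105.4)
E
```

```text
pos [640.4 -67.1 123.4] rot [-89.5    0.16 -97.14] shift [ 253.6     1.53 -135.  ] turn [-0.49  8.26 -0.19] F [ 1.02 -1.32 -0.08] t 12.47
```

```bash
python3 -m handwheel '[[1,[30,0,-16],[0,0,0]],[1,[32,0,-17],[0,0,0]],[1,[32,0,-17],[0,0,0]],[1,[32,0,-17],[0,0,0]],[1,[32,0,-17],[0,0,0]],[1,[32,0,-17],[0,0,0]],[1,[32,0,-17],[0,0,0]],[1,[20,0,-17],[0,4.1,0]],[1,[0,0,0],[0,4.1,0]],[1,[0,0,0],[0,0,0]]]' 30
python3 - <<'E'
from h import *
cv2.imwrite("pics/wrist2.png",env.grab_frame("wrist")[:,:,::-1])
goto([485.7,-263.7,120],-105.4)
s=env.state()
for r in env.masks_of("wrist","wedge_grip"): print(r["p"],r["location"],p2w("wrist",r["location"],12,s))
E
```

```text
time_s: 13.3
ee_pos: [471.3, -293.5, 118.3]
ee_rot: [-90.0, 0.1, -105.8]
force: [-0.1, 0.3, 0.1]
gripper_width: 71.2
pos [ 472.1 -292.9  118.4] rot [-9.0010e+01  5.0000e-02 -1.0555e+02] shift [-31.82  -1.6    5.28] turn [ 0.01 -0.15 -0.05] F [-0.71 -0.16  0.52] t 13.35
0.96 [450.3, 160.4] [ 597.70939766 -294.88239687   12.        ]
0.92 [329.0, 130.9] [ 494.78531795 -238.0551521    12.        ]
0.89 [195.7, 111.3] [ 383.00652881 -188.83380827   12.        ]
0.81 [100.1, 188.7] [ 267.60083389 -231.30984995   12.        ]
```

View pics/wrist2.png

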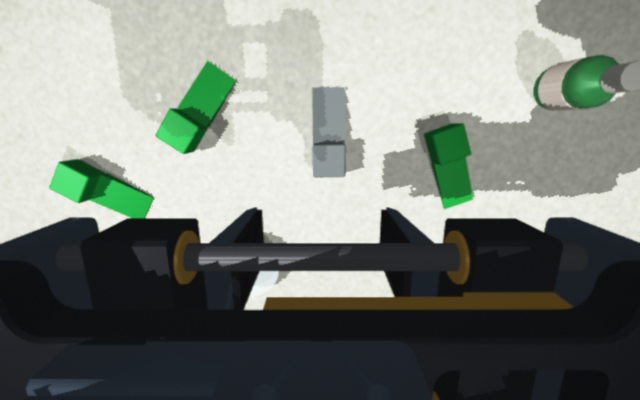

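```bash
python3 - <<'E'
from h import *
b=[p2w("wrist",c,24) for c in [(314.5,144.5),(345,144),(345.5,176.5),(314.5,176.5)]]; t=[p2w("wrist",c,1) for c in [(313,88),(346,87)]]
C=np.mean(b,axis=0);T=np.mean(t,axis=0);print(np.round(b,1),np.round(t,1));print(C,T,T-C,np.linalg.norm((T-C)[:2]),np.degrees(np.arctan2(*(T-C)[1::-1])))
goto([*C[:2],20],-105.4)
E
```

```text
[[ 479.5 -245.2   24. ]
 [ 505.7 -252.    24. ]
 [ 498.9 -280.5   24. ]
 [ 471.6 -273.    24. ]] [[ 491.2 -196.6    1. ]
 [ 520.9 -203.9    1. ]]
[ 488.92429325 -262.68663601   24.        ] [ 506.0422481  -200.28587469    1.        ] [ 17.11795485  62.40076132 -23.        ] 64.70610010933041 74.65982489147476
pos [ 472.6 -292.6  118.4] rot [-9.0000e+01  4.0000e-02 -1.0546e+02] shift [-33.09  98.38   7.81] turn [-0.   -0.06 -0.04] F [ 0.29 -0.13  0.28] t 13.4
```

```bash
python3 -m handwheel '[[0.65,[-16,8,3],[0,0,0]],[0.65,[-17,8,4],[0,0,0]],[0.65,[0,12,0],[0,0,0]],[0.65,[0,15,0],[0,0,0]],[0.65,[0,15,0],[0,0,0]],[0.65,[0,15,0],[0,0,0]],[0.65,[0,15,0],[0,0,0]],[0.65,[0,12,0],[0,0,0]],[0.65,[0,9,0],[0,0,0]],[0.65,[0,3,0],[0,0,0]]]' 
python3 - <<'E'
from h import *
goto([487.5,-263,5],-105.35)
cv2.imwrite("pics/wrist3.png",env.grab_frame("wrist")[:,:,::-1])
E
```

```text
time_s: 14.23
ee_pos: [487.9, -261.8, 4.9]
ee_rot: [-90.1, 0.0, -105.4]
force: [-0.7, 0.8, 0.7]
gripper_width: 59.5
pos [ 487.9 -261.8    4.9] rot [-9.0130e+01  4.0000e-02 -1.0542e+02] shift [ 1.22 -0.13 -0.05] turn [ 0.13 -0.07 -0.04] F [-0.72  0.79  0.74] t 14.23
```

View pics/wrist3.png

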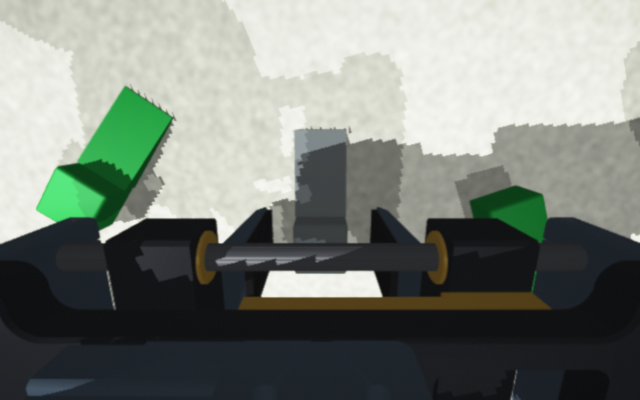

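Wedge is between the jaws (ramp at columns 296–348, rows 128–220). Close and lift.

```bash
python3 -m handwheel '[[0.2,[0,0,0],[0,0,0]],[0.2,[0,0,0],[0,0,0]],[0.2,[0,0,0],[0,0,0]],[0.2,[0,0,0],[0,0,0]],[0.2,[0,0,0],[0,0,0]],[0.2,[0,0,0],[0,0,0]],[0.2,[0,-5,0],[0,0,0]],[0.2,[0,-10,0],[0,0,0]],[0.2,[0,-20,0],[0,0,0]],[0.2,[0,0,0],[0,0,0]]]' 25
python3 - <<'E'
from h import *
X,Y=B(); F=np.array([643.7,-25,0])
print("foot outer",F-12*Y)
goto(F-Y*(12+65+25),-97.36)
s=env.state();cv2.imwrite("pics/wrist4.png",env.grab_frame("wrist")[:,:,::-1])
E
```

```text
time_s: 15.12
ee_pos: [490.2, -264.4, 44.8]
ee_rot: [-89.6, -0.1, -105.6]
force: [0.4, -0.3, 0.1]
gripper_width: 29.9
foot outer [642.16276102 -36.90113004   0.        ]
pos [ 490.2 -264.4   44.8] rot [-8.9610e+01 -1.0000e-01 -1.0556e+02] shift [-170.91   45.18   97.85] turn [-0.38 -8.2   0.12] F [ 0.38 -0.25  0.14] t 15.12
```

View pics/wrist4.png

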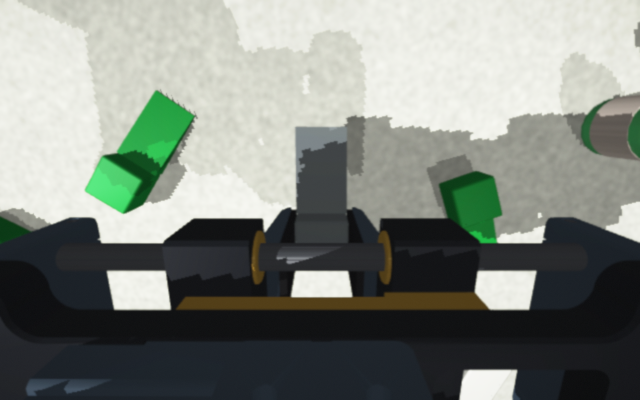

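```bash
python3 - <<'E'
from h import *
s=env.state(); r=R.from_euler("xyz",s["ee_rot"],degrees=True)
T=[p2w("wrist",c,s["ee_pos"][2]-4,s) for c in [(296,127.5),(346.5,127)]]
print(np.round([r.inv().apply(t-s["ee_pos"]) for t in T],1))
X,Y=B(); F=np.array([643.7,-25,25])
P=F-Y*(12+65+30); r2=R.from_euler("xyz",[-90,0,-97.36],degrees=True); print(r2.inv().apply(P-s["ee_pos"]))
E
```

```text
[[-64.    3.8 -14.6]
 [-64.3   4.   14.7]]
[-149.78807912   18.43028538  122.23449642]
```

```bash
python3 -m handwheel '[[0.2,[0,0,0],[0,-4.1,0]],[0.2,[0,0,0],[0,-4.1,0]],[0.2,[-20,0,16],[0,0,0]],[0.2,[-26,0,21],[0,0,0]],[0.2,[-26,0,21],[0,0,0]],[0.2,[-26,0,21],[0,0,0]],[0.2,[-26,0,21],[0,0,0]],[0.2,[-18,0,14],[0,0,0]],[0.2,[-8,4,8],[0,0,0]],[0.2,[0,10,0],[0,0,0]]]' 25
python3 - <<'E'
from h import *
s=env.state();cv2.imwrite("pics/wrist5.png",env.grab_frame("wrist")[:,:,::-1]);cv2.imwrite("pics/top5.png",env.grab_frame("top")[:,:,::-1]);cv2.imwrite("pics/scene5.png",env.grab_frame("scene")[:,:,::-1])
X,Y=B(); F=np.array([643.7,-25,12]);goto(F-Y*(12+64+30),-97.36)
crop("pics/scene5.png",(330,150,530,310),4,"pics/c5.png")
E
```

```text
time_s: 16.0
ee_pos: [630.7, -128.7, 27.4]
ee_rot: [-89.8, -0.0, -97.2]
force: [0.9, -0.0, -0.3]
gripper_width: 29.9
pos [ 625.7 -130.6   25.3] rot [-9.029e+01 -1.000e-02 -9.739e+01] shift [-1.07 13.27  4.41] turn [ 0.29 -0.03  0.01] F [ 0.37  0.46 -0.06] t 16.15
```

View pics/wrist5.png

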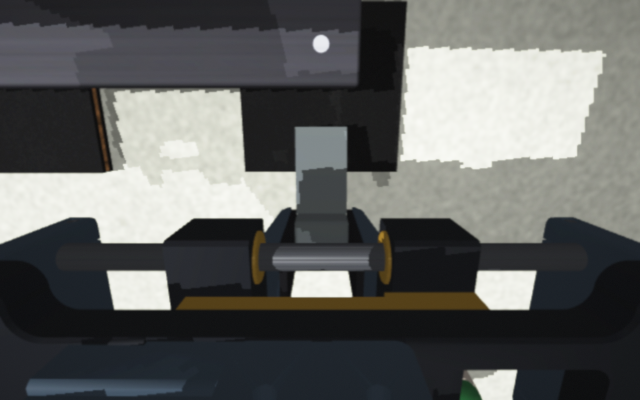

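View pics/c5.png

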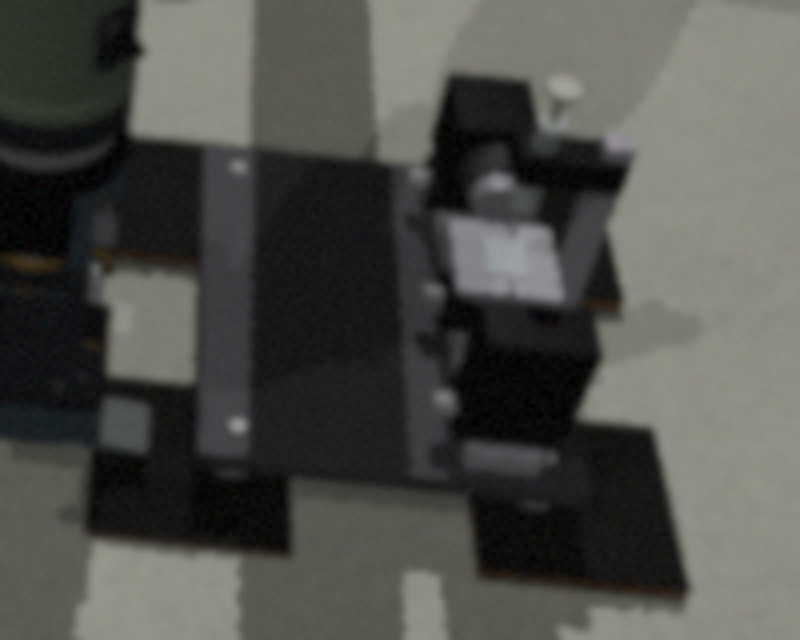

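```bash
python3 - <<'E'
from h import *
s=env.state(); r=R.from_euler("xyz",s["ee_rot"],degrees=True)
for P in [p2w("wrist",(321,44),36,s),p2w("wrist",(321.5,127),s["ee_pos"][2]-3,s)]: print(np.round(P,1),np.round(r.inv().apply(P-s["ee_pos"]),1))
p=[p2w("wrist",c,5.7,s) for c in [(246,171),(396,171),(241,90),(406,0)]];print(np.round(p,1))
goto([640.2,-52,9],-97.36)
E
```

```text
[639.2 -26.6  36. ] [-104.9  -10.7   -0. ]
[634.2 -66.9  22.3] [-64.3   3.    0.2]
[[ 581.4  -88.7    5.7]
 [ 678.7 -101.2    5.7]
 [ 587.9  -38.8    5.7]
 [ 691.2   -2.9    5.7]]
pos [ 625.7 -130.6   25.3] rot [-9.029e+01 -1.000e-02 -9.739e+01] shift [-79.85  16.25   4.37] turn [ 0.29 -0.03  0.01] F [ 0.37  0.46 -0.06] t 16.15
```

```bash
python3 -m handwheel '[[0.2,[0,4,2],[0,0,0]],[0.2,[0,4,2.4],[0,0,0]],[0.2,[0,4,0],[0,0,0]],[0.2,[0,0,0],[0,0,0]],[0.2,[0,0,0],[0,0,0]],[0.2,[0,0,0],[0,0,0]],[0.2,[0,0,0],[0,0,0]],[0.2,[0,0,0],[0,0,0]],[0.2,[0,0,0],[0,0,0]],[0.2,[0,0,0],[0,0,0]]]' 
python3 - <<'E'
from h import *
s=env.state();cv2.imwrite("pics/wrist6.png",env.grab_frame("wrist")[:,:,::-1])
X,Y=B(); F=np.array([643.7,-25,12]);goto(F-Y*(12+64+30),-97.36)
E
```

```text
time_s: 16.98
ee_pos: [632.6, -130.5, 15.4]
ee_rot: [-90.0, -0.0, -97.4]
force: [0.6, 0.1, -0.8]
gripper_width: 30.2
pos [ 632.6 -130.5   15.4] rot [-8.999e+01 -1.000e-02 -9.735e+01] shift [-0.08  3.36 -2.53] turn [-0.01  0.01  0.01] F [-0.6   0.25 -0.43] t 17.03
```

View pics/wrist6.png

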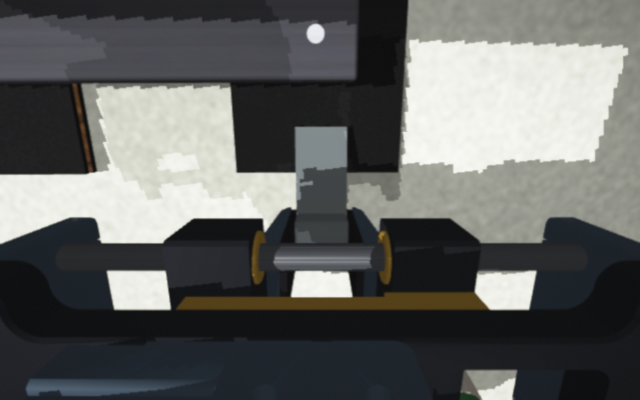

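```bash
python3 -m handwheel '[[0.2,[0,1.5,-1.4],[0,0,0]],[0.2,[0,1.5,-1.4],[0,0,0]],[0.2,[0,0.3,0],[0,0,0]],[0.2,[0,0.3,0],[0,0,0]],[0.2,[0,0.3,0],[0,0,0]],[0.2,[0,0,0],[0,0,0]],[0.2,[0,0,0],[0,0,0]],[0.2,[0,0,0],[0,0,0]],[0.2,[0,0,0],[0,0,0]],[0.2,[0,0,0],[0,0,0]]]' 
python3 -m handwheel '[[0.2,[0,0.3,0],[0,0,0]],[0.2,[0,0.3,0],[0,0,0]],[0.2,[0,0.3,0],[0,0,0]],[0.2,[0,0,0],[0,0,0]],[0.2,[0,0,0],[0,0,0]],[0.2,[0,0,0],[0,0,0]],[0.2,[0,0,0],[0,0,0]],[0.2,[0,0,0],[0,0,0]],[0.2,[0,0,0],[0,0,0]],[0.2,[0,0,0],[0,0,0]]]' 
```

```text
time_s: 17.87
ee_pos: [629.4, -130.2, 11.5]
ee_rot: [-90.0, -0.0, -97.3]
force: [-3.2, -0.1, 5.1]
gripper_width: 29.9
time_s: 18.7
ee_pos: [629.4, -130.2, 11.0]
ee_rot: [-90.0, -0.0, -97.3]
force: [-4.7, 0.2, 6.2]
gripper_width: 30.4
```

```bash
python3 -m handwheel '[[0.2,[0,-0.6,0],[0,0,0]],[0.2,[0,-0.6,0],[0,0,0]],[0.2,[0,-0.6,0],[0,0,0]],[0.2,[0,0,0],[0,0,0]],[0.2,[0,0,0],[0,0,0]],[0.2,[0,0,0],[0,0,0]],[0.2,[0,0,0],[0,0,0]],[0.2,[0,0,0],[0,0,0]],[0.2,[0,0,0],[0,0,0]],[0.2,[0,0,0],[0,0,0]]]' 
python3 - <<'E'
from h import *
s=env.state();cv2.imwrite("pics/wrist7.png",env.grab_frame("wrist")[:,:,::-1])
X,Y=B(); F=np.array([643.7,-25,12]);goto(F-Y*(12+64+30),-97.36)
print([np.round(env.state()["force"],2) for _ in range(2)])
E
```

```text
time_s: 19.53
ee_pos: [629.8, -130.2, 12.2]
ee_rot: [-90.0, -0.0, -97.4]
force: [-0.8, -0.8, -0.5]
gripper_width: 29.8
pos [ 629.8 -130.2   12.2] rot [-8.999e+01 -1.000e-02 -9.736e+01] shift [-0.12  0.25  0.27] turn [-0.01  0.    0.01] F [ 0.22  0.03 -0.75] t 19.58
[array([ 0.22,  0.03, -0.75]), array([ 0.22,  0.03, -0.75])]
```

View pics/wrist7.png

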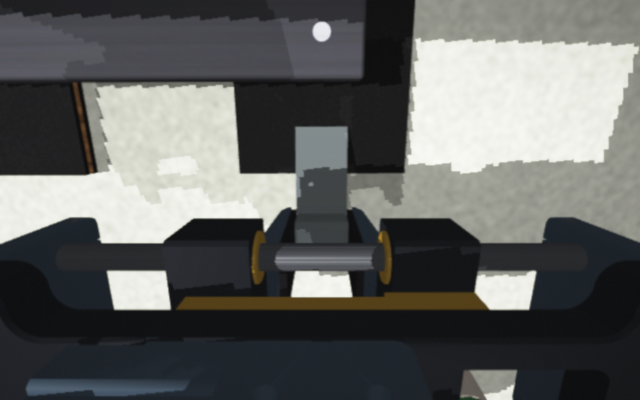

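```bash
python3 -m handwheel '[[0.2,[-3,0.3,0],[0,0,0]],[0.2,[-6,0,0],[0,0,0]],[0.2,[-8,0,0],[0,0,0]],[0.2,[-8,0,0],[0,0,0]],[0.2,[-6,0,0],[0,0,0]],[0.2,[-4,0,0],[0,0,0]],[0.2,[-2,0,0],[0,0,0]],[0.2,[0,0,0],[0,0,0]],[0.2,[0,0,0],[0,0,0]],[0.2,[0,0,0],[0,0,0]]]' 
python3 - <<'E'
from h import *
s=env.state()
X,Y=B(); F=np.array([643.7,-25,12]);goto(F-Y*(12+64),-97.36)
E
```

```text
time_s: 20.42
ee_pos: [634.6, -93.7, 12.0]
ee_rot: [-90.0, -0.0, -97.4]
force: [0.7, -1.1, -1.6]
gripper_width: 30.1
pos [634.6 -93.7  12. ] rot [-8.999e+01 -1.000e-02 -9.737e+01] shift [ 6.68 -0.03  0.27] turn [-0.01 -0.01  0.01] F [ 0.65 -1.15 -1.64] t 20.42
```

```bash
python3 -m handwheel '[[0.2,[-1,0.2,0],[0,0,0]],[0.2,[-1,0.2,0],[0,0,0]],[0.2,[0,0,0],[0,0,0]],[0.2,[0,0,0],[0,0,0]],[0.2,[0,0,0],[0,0,0]],[0.2,[0,0,0],[0,0,0]],[0.2,[0,0,0],[0,0,0]],[0.2,[0,0,0],[0,0,0]],[0.2,[0,0,0],[0,0,0]],[0.2,[0,0,0],[0,0,0]]]' 
python3 -m handwheel '[[0.2,[-1,0,0],[0,0,0]],[0.2,[-1,0,0],[0,0,0]],[0.2,[0,0,0],[0,0,0]],[0.2,[0,0,0],[0,0,0]],[0.2,[0,0,0],[0,0,0]],[0.2,[0,0,0],[0,0,0]],[0.2,[0,0,0],[0,0,0]],[0.2,[0,0,0],[0,0,0]],[0.2,[0,0,0],[0,0,0]],[0.2,[0,0,0],[0,0,0]]]' 
```

```text
time_s: 21.25
ee_pos: [635.0, -91.7, 11.7]
ee_rot: [-90.0, -0.0, -97.4]
force: [0.8, -2.3, 2.1]
gripper_width: 29.6
time_s: 22.08
ee_pos: [635.2, -89.4, 11.6]
ee_rot: [-90.0, 0.0, -97.4]
force: [-1.5, -1.9, 4.3]
gripper_width: 29.6
```

```bash
python3 -m handwheel '[[0.2,[-1,-0.2,0],[0,0,0]],[0.2,[0,0,0],[0,0,0]],[0.2,[0,0,0],[0,0,0]],[0.2,[0,0,0],[0,0,0]],[0.2,[0,0,0],[0,0,0]],[0.2,[0,0,0],[0,0,0]],[0.2,[0,0,0],[0,0,0]],[0.2,[0,0,0],[0,0,0]],[0.2,[0,0,0],[0,0,0]],[0.2,[0,0,0],[0,0,0]]]' 
python3 -m handwheel '[[0.2,[-1,0,0],[0,0,0]],[0.2,[0,0,0],[0,0,0]],[0.2,[0,0,0],[0,0,0]],[0.2,[0,0,0],[0,0,0]],[0.2,[0,0,0],[0,0,0]],[0.2,[0,0,0],[0,0,0]],[0.2,[0,0,0],[0,0,0]],[0.2,[0,0,0],[0,0,0]],[0.2,[0,0,0],[0,0,0]],[0.2,[0,0,0],[0,0,0]]]' 
```

```text
time_s: 22.92
ee_pos: [635.2, -88.6, 11.7]
ee_rot: [-90.0, -0.0, -97.4]
force: [-1.0, -2.2, 3.2]
gripper_width: 29.5
time_s: 23.75
ee_pos: [635.2, -87.5, 11.7]
ee_rot: [-90.0, -0.0, -97.4]
force: [0.3, -1.8, 3.3]
gripper_width: 29.5
```

```bash
python3 -m handwheel '[[0.2,[-1,0,0],[0,0,0]],[0.2,[0,0,0],[0,0,0]],[0.2,[0,0,0],[0,0,0]],[0.2,[0,0,0],[0,0,0]],[0.2,[0,0,0],[0,0,0]],[0.2,[0,0,0],[0,0,0]],[0.2,[0,0,0],[0,0,0]],[0.2,[0,0,0],[0,0,0]],[0.2,[0,0,0],[0,0,0]],[0.2,[0,0,0],[0,0,0]]]' 
python3 -m handwheel '[[0.2,[-1,0,0],[0,0,0]],[0.2,[0,0,0],[0,0,0]],[0.2,[0,0,0],[0,0,0]],[0.2,[0,0,0],[0,0,0]],[0.2,[0,0,0],[0,0,0]],[0.2,[0,0,0],[0,0,0]],[0.2,[0,0,0],[0,0,0]],[0.2,[0,0,0],[0,0,0]],[0.2,[0,0,0],[0,0,0]],[0.2,[0,0,0],[0,0,0]]]' 
```

```text
time_s: 24.58
ee_pos: [635.4, -86.5, 11.7]
ee_rot: [-90.0, -0.0, -97.4]
force: [-0.3, -1.6, 3.1]
gripper_width: 30.0
time_s: 25.42
ee_pos: [635.6, -85.6, 11.8]
ee_rot: [-90.0, -0.0, -97.4]
force: [0.1, -2.8, 3.0]
gripper_width: 30.0
```

```bash
python3 -m handwheel '[[0.2,[-1,0,0],[0,0,0]],[0.2,[0,0,0],[0,0,0]],[0.2,[0,0,0],[0,0,0]],[0.2,[0,0,0],[0,0,0]],[0.2,[0,0,0],[0,0,0]],[0.2,[0,0,0],[0,0,0]],[0.2,[0,0,0],[0,0,0]],[0.2,[0,0,0],[0,0,0]],[0.2,[0,0,0],[0,0,0]],[0.2,[0,0,0],[0,0,0]]]' 
python3 -m handwheel '[[0.2,[-0.6,0,0],[0,0,0]],[0.2,[0,0,0],[0,0,0]],[0.2,[0,0,0],[0,0,0]],[0.2,[0,0,0],[0,0,0]],[0.2,[0,0,0],[0,0,0]],[0.2,[0,0,0],[0,0,0]],[0.2,[0,0,0],[0,0,0]],[0.2,[0,0,0],[0,0,0]],[0.2,[0,0,0],[0,0,0]],[0.2,[0,0,0],[0,0,0]]]' 
```

```text
time_s: 26.25
ee_pos: [635.7, -84.6, 11.7]
ee_rot: [-90.0, -0.0, -97.4]
force: [-0.3, -3.9, 2.5]
gripper_width: 30.2
time_s: 27.08
ee_pos: [635.7, -84.0, 11.8]
ee_rot: [-90.0, -0.0, -97.4]
force: [-0.5, -3.8, 1.7]
gripper_width: 29.9
```

```bash
python3 -m handwheel '[[0.2,[-0.6,0,0],[0,0,0]],[0.2,[0,0,0],[0,0,0]],[0.2,[0,0,0],[0,0,0]],[0.2,[0,0,0],[0,0,0]],[0.2,[0,0,0],[0,0,0]],[0.2,[0,0,0],[0,0,0]],[0.2,[0,0,0],[0,0,0]],[0.2,[0,0,0],[0,0,0]],[0.2,[0,0,0],[0,0,0]],[0.2,[0,0,0],[0,0,0]]]' 
python3 - <<'E'
from h import *
cv2.imwrite("pics/wrist8.png",env.grab_frame("wrist")[:,:,::-1]); print(env.state()["force"])
E
```

```text
time_s: 27.92
ee_pos: [635.8, -83.4, 11.7]
ee_rot: [-90.0, -0.0, -97.4]
force: [1.0, -4.8, 2.0]
gripper_width: 30.0
[ 0.07708819 -3.64822275  1.45025846]
```

View pics/wrist8.png

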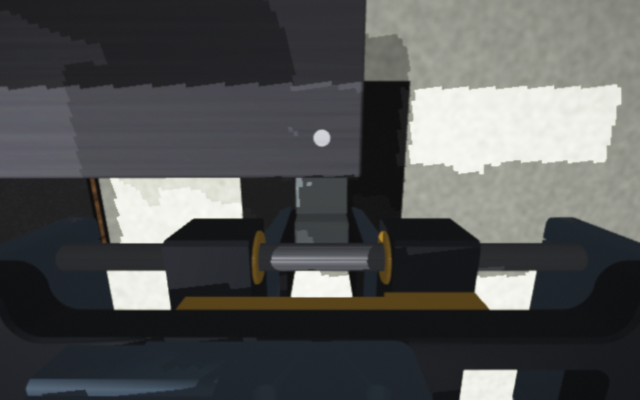

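```bash
python3 -m handwheel '[[0.2,[-0.6,0,0],[0,0,0]],[0.2,[0,0,0],[0,0,0]],[0.2,[0,0,0],[0,0,0]],[0.2,[0,0,0],[0,0,0]],[0.2,[0,0,0],[0,0,0]],[0.2,[0,0,0],[0,0,0]],[0.2,[0,0,0],[0,0,0]],[0.2,[0,0,0],[0,0,0]],[0.2,[0,0,0],[0,0,0]],[0.2,[0,0,0],[0,0,0]]]' 
python3 - <<'E'
from h import *
s=env.state();env.grab_frame("wrist"); print(env.state()["force"],env.state()["ee_pos"])
r=env.grab_frame("wrist"); print(env.state()["force"])
cv2.imwrite("pics/wrist9.png",r[:,:,::-1])
d=r[125:150,305:335].astype(int).sum(2)>560; ys,xs=np.nonzero(d); c=(xs.mean()+305,ys.mean()+125); print(c,p2w("wrist",c,36,s))
o=cv2.imread("pics/wrist1.png")[180:205,310:338].astype(int).sum(2)
E
```

```text
time_s: 28.8
ee_pos: [635.9, -82.8, 11.7]
ee_rot: [-90.0, -0.0, -97.4]
force: [-0.6, -5.3, 1.6]
gripper_width: 29.6
[-0.1211352  -4.07216872  1.81059812] [635.89953692 -82.80019239  11.7444441 ]
[ 0.43056994 -4.57808785  2.11429365]
(np.float64(321.26775956284155), np.float64(138.79234972677597)) [643.58841306 -24.169641    36.        ]
```

```bash
python3 -m handwheel '[[0.4,[0,0,0],[0,0,0]],[0.4,[0,0,0],[0,0,0]],[0.4,[0,0,0],[0,0,0]],[0.6,[0,0,0],[0,0,0]],[0.6,[0,0,0],[0,0,0]],[0.6,[0,0,0],[0,0,0]],[0.6,[0,0,0],[0,0,0]],[0.6,[0,0,0],[0,0,0]],[0.6,[0,0,0],[0,0,0]],[0.6,[0,0,0],[0,0,0]]]' 
python3 - <<'E'
from h import *
cv2.imwrite("pics/wrist10.png",env.grab_frame("wrist")[:,:,::-1]); print(env.state()["force"])
E
```

```text
time_s: 29.73
ee_pos: [635.9, -82.8, 11.7]
ee_rot: [-90.0, -0.0, -97.4]
force: [-0.6, -0.2, 0.2]
gripper_width: 54.8
[-0.14965773 -0.60104937  0.65042003]
```

View pics/wrist10.png

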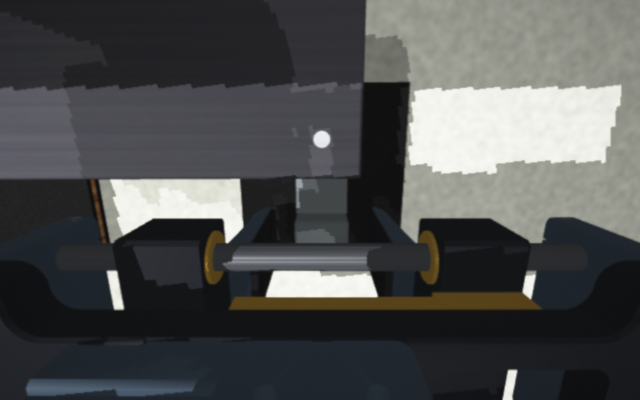

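```bash
python3 -m handwheel '[[0.6,[0,-5,0],[0,0,0]],[0.6,[0,-10,0],[0,0,0]],[0.6,[0,-15,0],[0,0,0]],[0.6,[0,-20,0],[0,0,0]],[0,[0,-10,0],[0,0,0]],[0,[-15,0,0],[0,0,0]],[0,[-20,0,0],[0,0,0]],[0,[-14,0,0],[0,0,0]],[0,[-5,0,0],[0,0,0]],[0,[0,0,0],[0,0,0]]]' 
python3 -m handwheel '[[0,[0,10,0],[0,0,0]],[0,[0,10,0],[0,0,0]],[0,[0,5,0],[0,0,0]],[0,[0,3,0],[0,0,0]],[0,[0,0,0],[0,0,0]],[0,[0,0,0],[0,0,0]],[0,[0,0,0],[0,0,0]],[0,[0,0,0],[0,0,0]],[0,[0,0,0],[0,0,0]],[0,[0,0,0],[0,0,0]]]' 
python3 - <<'E'
from h import *
X,Y=B(); goto(np.array([643.6,-24.5,36])-5*Y,-97.36)
E
```

```text
time_s: 30.62
ee_pos: [642.6, -27.4, 71.2]
ee_rot: [-90.1, -0.0, -97.2]
force: [0.1, 0.3, 0.5]
gripper_width: 17.7
time_s: 31.45
ee_pos: [643.0, -29.3, 44.1]
ee_rot: [-90.0, -0.0, -97.4]
force: [-0.4, 0.1, -0.0]
gripper_width: 0.3
pos [643.  -29.3  44.1] rot [-89.96  -0.   -97.36] shift [ 0.19  8.1  -0.05] turn [-0.04  0.    0.  ] F [-0.36  0.1  -0.03] t 31.45
```

```bash
python3 -m handwheel '[[0,[0,4,0],[0,0,0]],[0,[0,2,0],[0,0,0]],[0,[0,0.5,0],[0,0,0]],[0,[0,0.5,0],[0,0,0]],[0,[0,0.3,0],[0,0,0]],[0,[0,0.3,0],[0,0,0]],[0,[0,0,0],[0,0,0]],[0,[0,0,0],[0,0,0]],[0,[0,0,0],[0,0,0]],[0,[0,0,0],[0,0,0]]]' 
python3 -m handwheel '[[0,[0,0.3,0],[0,0,0]],[0,[0,0.3,0],[0,0,0]],[0,[0,0.3,0],[0,0,0]],[0,[0,0,0],[0,0,0]],[0,[0,0,0],[0,0,0]],[0,[0,0,0],[0,0,0]],[0,[0,0,0],[0,0,0]],[0,[0,0,0],[0,0,0]],[0,[0,0,0],[0,0,0]],[0,[0,0,0],[0,0,0]]]' 
```

```text
time_s: 32.28
ee_pos: [642.8, -29.2, 36.2]
ee_rot: [-90.0, -0.0, -97.4]
force: [0.1, 0.6, 0.1]
gripper_width: 0.2
time_s: 33.12
ee_pos: [642.9, -29.2, 35.5]
ee_rot: [-90.0, -0.0, -97.4]
force: [-1.2, 0.3, 5.8]
gripper_width: 0.2
```

```bash
python3 -m handwheel '[[0,[0,0.3,0],[0,0,0]],[0,[0,0.3,0],[0,0,0]],[0,[0,0,0],[0,0,0]],[0,[0,0,0],[0,0,0]],[0,[0,0,0],[0,0,0]],[0,[0,0,0],[0,0,0]],[0,[0,0,0],[0,0,0]],[0,[0,0,0],[0,0,0]],[0,[0,0,0],[0,0,0]],[0,[0,0,0],[0,0,0]]]' 
```

```text
time_s: 33.95
ee_pos: [642.9, -29.3, 35.4]
ee_rot: [-90.0, -0.0, -97.4]
force: [-2.1, -0.5, 8.1]
gripper_width: 0.6
```

```bash
python3 -m handwheel '[[0,[0,0.2,0],[0,0,0]],[0,[0,0,0],[0,0,0]],[0,[0,0,0],[0,0,0]],[0,[0,0,0],[0,0,0]],[0,[0,0,0],[0,0,0]],[0,[0,0,0],[0,0,0]],[0,[0,0,0],[0,0,0]],[0,[0,0,0],[0,0,0]],[0,[0,0,0],[0,0,0]],[0,[0,0,0],[0,0,0]]]' 
python3 -m handwheel '[[0,[0,-0.5,0],[0,0,0]],[0,[0,-1,0],[0,0,0]],[0,[0,-1,0],[0,0,0]],[0,[0,-3,0],[0,0,0]],[0,[0,-10,0],[0,0,0]],[0,[0,-20,0],[0,0,0]],[0,[0,-30,0],[0,0,0]],[0,[20,-30,0],[0,0,0]],[0,[30,0,0],[0,0,0]],[0,[30,0,0],[0,0,0]]]' 
python3 -m handwheel '[[0,[30,0,0],[0,0,0]],[0,[30,0,0],[0,0,0]],[0,[30,0,-10],[0,0,0]],[0,[20,0,-10],[0,0,0]],[0,[0,0,0],[0,0,0]],[0,[0,0,0],[0,0,0]],[0,[0,0,0],[0,0,0]],[0,[0,0,0],[0,0,0]],[0,[0,0,0],[0,0,0]],[0,[0,0,0],[0,0,0]]]' 
python3 - <<'E'
from h import *
s=env.state()
for n in ("scene","wrist","top"): cv2.imwrite(f"pics/{n}11.png",env.grab_frame(n)[:,:,::-1])
E
```

```text
time_s: 34.78
ee_pos: [642.9, -29.3, 35.3]
ee_rot: [-90.0, -0.0, -97.4]
force: [-2.4, 0.7, 8.1]
gripper_width: 0.5
time_s: 35.62
ee_pos: [634.2, -109.0, 133.4]
ee_rot: [-89.6, -0.0, -97.2]
force: [0.4, -0.9, 0.1]
gripper_width: 0.5
time_s: 36.45
ee_pos: [599.2, -214.1, 130.0]
ee_rot: [-90.0, 0.0, -97.3]
force: [0.4, -0.4, -0.5]
gripper_width: 0.4
```

View pics/wrist11.png

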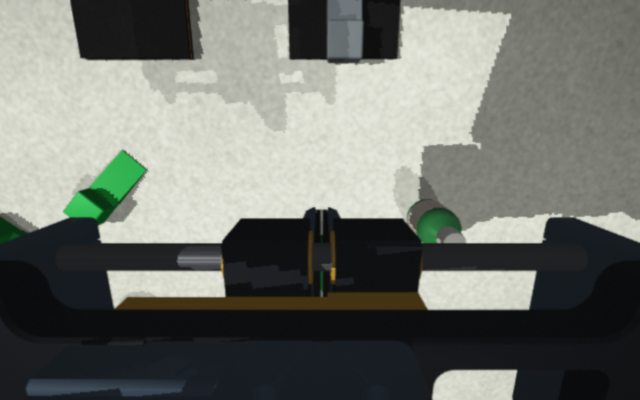

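View pics/scene11.png

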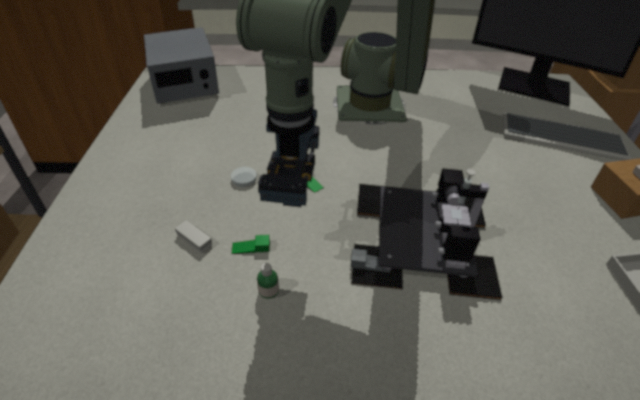

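```bash
python3 - <<'E'
from h import *
a=cv2.imread("pics/scene1.png",0);b=cv2.imread("pics/scene11.png",0)
def dot(im,u,v,w=7):
    p=im[v-w:v+w,u-w:u+w].astype(float);p=np.clip(p-p.max()*.7,0,None);y,x=np.mgrid[v-w:v+w,u-w:u+w];return (x*p).sum()/p.sum(),(y*p).sum()/p.sum()
for P in [(643.6,-24.5,36),(454.7,-.6,36)]:
    u,v=w2p("scene",P).round().astype(int)
    p,q=dot(a,u,v),dot(b,u,v); print((u,v),p,q,p2w("scene",p,36),p2w("scene",q,36))
E
```

```text
(np.int64(389), np.int64(256)) (np.float64(389.0753532182103), np.float64(255.89481946624804)) (np.float64(389.1322314049587), np.float64(255.87152516904584)) [643.65365154 -24.5368571   36.        ] [643.59387214 -24.41716651  36.        ]
(np.int64(389), np.int64(191)) (np.float64(389.50865384615383), np.float64(185.19326923076923)) (np.float64(383.0090968161143), np.float64(184.28005198180637)) [433.22860204   3.33436088  36.        ] [430.37459303 -11.60093954  36.        ]
```

```bash
python3 -c "
from workcell import env
print(env.job_done())"
```

```text
the job is handed in; nothing more can be done
None
```

The grey wedge is in place under the far corner's foot, that corner presses solid, and the job was handed in at about 37 s. No verdict was reported.

- **Finding the loose corner:** I pressed both free corners. The near corner held firm at about 9 N. The far corner sank roughly 4 mm at about 5 N, then bottomed out, with a top reading of 9.3 N.
- **Placing the wedge:** I gripped the grey wedge and slid it in along the base's +y on the thin pad. It met the foot with its tip about 15 mm past the foot's outer edge. I stopped about 3 mm further in, at a push of 4 to 5 N. That figure includes some friction from resting lightly on the pad. Then I let go, and the force fell to zero within noise.
- **Proving it:** I pressed the far corner again with about 8 N. It stayed within about 0.7 mm of its resting height, the same as the rigid near corner.
- **Last checks:** After I withdrew the arm, the pictures show the wedge under the foot. The far corner's screw is within 0.2 mm of where it was in a picture taken before the presses. The vial and slide box look undisturbed in the last scene picture, and so does the dish, though I did not measure any of them.

**What was not confirmed:**
- The same before-and-after check on the near screw failed, because the image window locked onto something else, so only the far screw was verified.
- Tilt was inferred from press heights, since no direct tilt reading was available.

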